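# Lay out cleaned pump and inlet parts for refitting

### The job

Lay the cleaned parts out on the grey service tray for refitting: the roller head flat in the middle of the round rubber pad with the small knurled knob upright in the middle on top of it, and the white chamber cap upright in the middle on top of the aluminium holder. Lay the longer of the two steel pressure arms on the tray floor halfway between the holder and the pad, on the line joining them and square across that line. Leave the shorter arm and the amber jar where they are.

Things in the scene. Friction and masses are not known exactly. Their poses are not given: they have to be found in the camera images.
- tray: Plain grey shallow tray, fixed, 200 (x) x 400 (y) mm, floor 4 mm thick, rim 12 mm high in all. Origin: centre of its underside, on the bench (z = 0). The holder and the pad stand on it, near its two ends; which is at which end changes.
- holder: Thick-walled aluminium cup, fixed on the tray floor: 60 mm outside diameter, 44 mm high, open 24 mm bore from above. Its flat top ring, 44 mm above the origin, carries the cap. Origin: centre of its underside (on the tray floor); z up. Its y axis lies along the line joining holder and pad (pointing towards the pad or away from it), its x axis square to that line.
- pad: Round black rubber pad, fixed on the tray floor: 76 mm diameter, 5 mm thick, flat. Origin: centre of its underside (on the tray floor); z up. Its centre is always 240 mm from the holder's.
- rotor_mid (a point): Pump roller head: a round drum 56 mm in diameter and 30 mm high, black end discs with ten steel rollers between them; its ends are flat and it stands on one. 0.25 kg. This point is its centre, 15 mm above its underside; z along its axis.
- knob_mid (a point): Small knurled aluminium knob, a cylinder 32 mm in diameter and 24 mm high, standing upright. 0.05 kg. This point is its centre, 12 mm above its underside; z along its axis.
- cap_mid (a point): White plastic chamber cap: straight cylinder 40 mm in diameter up to 40 mm height, then a shoulder and a neck 16 mm in diameter up to 56 mm total height; flat underside, standing upright. 0.09 kg. This point is on its axis 28 mm above its underside (half-way up); z along its axis, up.
- longbar_mid (a point): The longer steel pressure arm, lying flat: a straight bar 110 mm long (its x axis), 16 mm wide (y), 22 mm high, fork slot at the -x end, round boss at the +x end. 0.16 kg. This point is its centre, 11 mm above its underside.
- shortbar_mid (a point): The shorter steel pressure arm, same shape but 70 mm long (x), 16 mm wide, 22 mm high. Not to be moved. This point is its centre, 11 mm above its underside.
- vial_mid (a point): Amber jar with a white lid, 40 mm diameter, 75 mm high, standing among the parts. Not to be moved. This point is its centre, 37.5 mm above its underside.
Not all that is in view belongs to the job. What is shaped like the part that bears rotor_mid but purple is not meant.

How it is judged (in metres and radians):
At the end, for the whole second after the job is handed in: Released, at rest: roller head flat on the pad (12 mm), knob upright on it (10 mm), cap upright on the holder (10 mm); long arm flat on the tray floor, 105 to 135 mm from holder and pad centres, within 15 mm of their line and 15 degrees of square to it (horizontal distance between rotor_mid and pad below 0.012 m and z of rotor_mid in the frame of pad between 0.016 and 0.024 m and angle between each of rotor_mid, knob_mid, cap_mid, longbar_mid's own z axis and vertical below 0.12 rad and horizontal distance between knob_mid and rotor_mid below 0.01 m and z of knob_mid in the frame of pad between 0.043 and 0.051 m and horizontal distance between cap_mid and holder below 0.01 m and z of cap_mid in the frame of holder between 0.068 and 0.076 m and horizontal distance between longbar_mid and holder between 0.105 and 0.135 m and horizontal distance between longbar_mid and pad between 0.105 and 0.135 m and x of longbar_mid in the frame of holder between -0.015 and 0.015 m and z of longbar_mid in the frame of holder between 0.007 and 0.015 m and angle between the x axis of longbar_mid and the x axis of holder, either way round below 0.26 rad and linear speed of each of rotor, knob, cap, longbar below 0.02 m/s); the robot touches nothing.
It fails at once if the shorter arm is shifted by more than 20 mm (distance of shortbar_mid from where it was at the start of the episode above 0.02 m).
It fails at once if the amber jar is shifted by more than 20 mm or knocked over (distance of vial_mid from where it was at the start of the episode above 0.02 m).
It also fails if it takes over 96 s, if anything falls off the work surface, if the arm or the gripper's body presses on something with over 40 N, if the wrist force passes 120 N, or if a joint passes its speed limit or range.

### The arm

A 6-joint arm with a two-finger parallel gripper is mounted at the origin on the work surface. World frame = base frame: x ahead of the robot, y to its left, z up, the work surface at z = 0. Lengths are in m, angles in degrees, forces in N, time in s.
With the tool pointing down it reaches from about 0.3 to 0.85 m from the base axis. Payload 4.2 kg.
Tool frame: the origin (TCP) lies midway between the tips of the shut fingers; the grasp point (between the pads) lies 19 mm behind it; y points along the fingers, z is the direction in which the jaws open and shut, and the axes are right-handed (so a half turn about y gives the same grasp; the last joint's range is limited). The gripper opens to 91 mm and grips with 3 to 60 N. Pads are 32 mm wide; open, the fingers measure 118 mm over their backs; the gripper's body (76 mm by 178 mm) begins 60 mm behind the grasp point.
Start: joints at [-68.125, 18.312, 89.639, -0, 72.044, -1.146], TCP at [0.225, -0.529, 0.214] pointing down, gripper open.
Joint ranges: [-177.97, 177.97], [-48.28, 115.42], [12.27, 149.76], [-77.06, 257.06], [2.81, 150.46], [-146.56, 146.56]. Speed limits (degrees/s): [147.25, 147.25, 180, 180, 180, 180].

### API

Orientations are given as [roll, pitch, yaw] about the fixed x, y, z axes, in that order (R = Rz(yaw) Ry(pitch) Rx(roll)).
In Python, from workcell import bot gives the robot as it stands.
- The arm moves only by the tool step_arm, never from a script. Its argument "steps" is a list of rows, each a list of 6 numbers: the shift along the world's x, y, z in m, then the turn, a rotation vector about the world's x, y, z in degrees. A call has 1 to 20 rows; each row is the pose to reach, as a shift and turn from the pose commanded when the call began; what a row does not reach only later rows make up. A row lasts 1/12 s, in which the tool goes at most 41.7 mm and 7.16 degrees, less where a joint would pass 70% of its speed; a pose out of reach is approached as far as the arm can. A call with a gripper value outside its range is refused whole. "grip" is the opening, from 0 (shut) to 1 (fully open), set as the call begins (left out, the last holds). The fingers move at their own pace and stop on an object; the grip force is fixed at half the most. Time passes only in rows, so rows that repeat a pose let the fingers close. It gives the time, the measured TCP pose, the force and the opening at its end, in the units of the state.
- bot.observe(): the state, without advancing time (a new reading comes with each control period).
- bot.get_image(name): name is "scene" or "top" or "wrist"; returns the picture (384x512x3 uint8, blue, green, red); there is no depth.
- bot.camera_info(name): a dict with "vfov" (degrees; the focal length in pixels is half the picture's height over the tangent of half this angle, whatever the lens; pixels are square), "cx", "cy" (the principal point, pixels), "rvec" (rotation vector, rad) and "tvec" (3), from world to camera coordinates, as OpenCV has them; the wrist camera has in their place "T_tool_cam" (4x4, takes a point from camera to tool coordinates, whose origin is the TCP and whose axes are the tool frame's). Camera axes: x right, y down, z forward; pixel columns grow to the right and rows downward; lengths in m; the calibration is good to about 2 mm. A picture is of the moment at which its call begins: read the wrist's pose just before it. camera_info takes no time and is no camera call.
- bot.close_job(): hands the job in, once; it reports no verdict.
The state is a dict: "time": time; "joints": joint angles; "qvel": joint speeds; "tau": joint torques, N m; "tool_pos": TCP position; "tcp_rot": TCP orientation; "wrist_force": force on the tool from outside, world axes, zero at the start; "wrist_torque": the same for the moment, N m; "finger_gap": finger opening in m.
Only numpy, scipy, OpenCV 4.12 (cv2) and the standard library are available. Lean on these libraries where they do the work, as an engineer would, in place of code of your own. Each camera call takes 0.05 s, during which the arm holds its last target.

## Working session

There is one attempt and no reset: what is moved stays moved. The work goes in short steps, Python scripts to look and compute and a tool call to move; the robot and the scene stay as the last step left them, time stands still between calls to the robot, and variables do not carry over. Pictures are saved under pics/ and viewed, and the job is handed in when it is done.

Besides the shell and the picture viewer there is one more tool, called as name(argument=value, ...) on one line, values as JSON. step_arm: Moves the arm, as the interface text tells. Its arguments: {"type":"object","properties":{"steps":{"type":"array"},"grip":{"type":"number"}},"required":["steps"]}

```bash
ls; mkdir -p pics; python3 - <<'E'
from workcell import bot
import cv2
print(bot.observe())
for n in ["scene","top","wrist"]:
    print(n,bot.camera_info(n)); cv2.imwrite(f"pics/{n}0.png",bot.get_image(n))
E
```

```text
pics
{'time': 0.0, 'joints': array([-6.81243784e+01,  1.83510570e+01,  8.97066599e+01, -1.55566879e-03,
        7.20435031e+01, -1.14724781e+00]), 'qvel': array([ 0.02724902, -0.09615122, -0.0534537 ,  0.06824323, -0.06283966,
       -0.0348987 ]), 'tau': array([ 2.43333132e-03, -4.12449324e+01, -2.31970668e+01,  7.28418888e-02,
        4.57112887e-02, -1.72640903e-04]), 'tool_pos': array([ 0.22467293, -0.52873784,  0.21312442]), 'tcp_rot': array([-9.01012294e+01,  5.47871066e-04, -1.56976650e+02]), 'wrist_force': array([-0.30663617, -0.29049087,  0.46388429]), 'wrist_torque': array([0.01568437, 0.02732266, 0.01818789]), 'finger_gap': 0.091168726505332}
scene {'vfov': 47.738293385697894, 'cx': 257.7092047373146, 'cy': 190.56602087315423, 'rvec': array([ 1.30286649,  2.02423239, -1.07709534]), 'tvec': array([ 0.28105915, -0.21238075,  1.61112877])}
top {'vfov': 46.44408673100919, 'cx': 253.6100319509849, 'cy': 199.33504897202548, 'rvec': array([ 2.19583507, -2.1778567 ,  0.08555091]), 'tvec': array([-0.07325609,  0.55710361,  1.50728372])}
wrist {'vfov': 62.18934630039442, 'cx': 258.9372414659596, 'cy': 188.92071795413327, 'T_tool_cam': array([[-2.30199812e-04,  9.72324428e-01,  2.33634659e-01,
        -6.65959398e-02],
       [ 2.35356838e-05, -2.33634660e-01,  9.72324455e-01,
        -1.70965464e-01],
       [ 9.99999973e-01,  2.29327658e-04,  3.08983344e-05,
         8.59061446e-04],
       [ 0.00000000e+00,  0.00000000e+00,  0.00000000e+00,
         1.00000000e+00]])}
```

View pics/scene0.png

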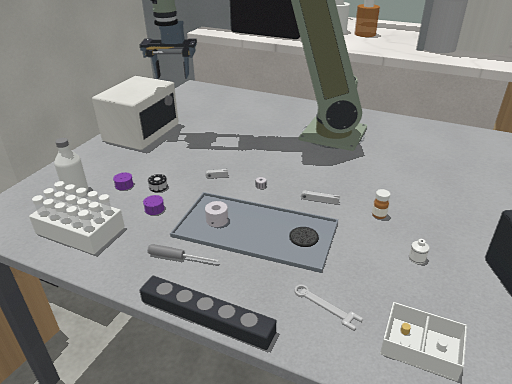

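View pics/top0.png

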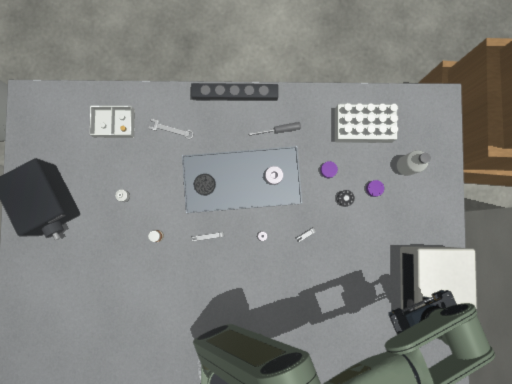

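View pics/wrist0.png

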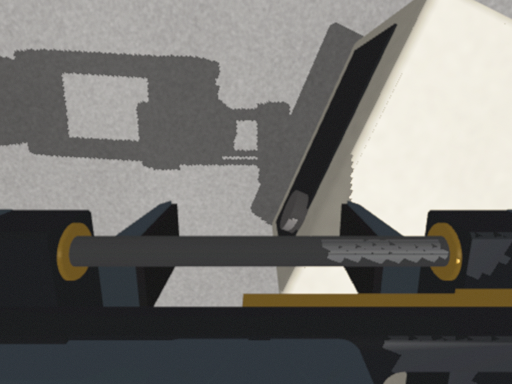

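The top view shows these candidates:
- Rotor: black and steel drum at (345,198). The purple drums at (330,170) and (376,188) are decoys.
- Long bar at (207,237), short bar at (305,235).
- Knob at (262,237), cap at (121,196), jar at (155,237).
- Holder at (274,175), pad at (204,184).

Next is a close crop to check the choice.

```bash
cat > h.py <<'E'
import numpy as np, cv2
from workcell import bot
from scipy.spatial.transform import Rotation as R
def K(ci): 
    f=192/np.tan(np.radians(ci['vfov'])/2); return np.array([[f,0,ci['cx']],[0,f,ci['cy']],[0,0,1]])
def cam(name,st=None):
    ci=bot.camera_info(name)
    if name!='wrist':
        Rm=cv2.Rodrigues(ci['rvec'])[0]; t=ci['tvec']; return K(ci),Rm.T,-Rm.T@t   # cam->world R, origin
    st=st or bot.observe()
    Rt=R.from_euler('xyz',st['tcp_rot'],degrees=True).as_matrix(); T=ci['T_tool_cam']
    return K(ci),Rt@T[:3,:3],Rt@T[:3,3]+st['tool_pos']
def p2w(c,uv,z):
    k,Rm,o=c; d=Rm@np.linalg.inv(k)@np.array([uv[0],uv[1],1.]); return o+d*(z-o[2])/d[2]
def w2p(c,P):
    k,Rm,o=c; q=k@(Rm.T@(np.array(P)-o)); return q[:2]/q[2]
E
python3 - <<'E'
from h import *
im=cv2.imread("pics/top0.png"); c=cam('top')
for n,uv,z in [("rotor",(345,198),.03),("purpA",(330,170),.03),("purpB",(376,188),.03),("long",(207,237),.022),("short",(305,235),.022),("knob",(262,237),.024),("cap",(121,196),.056),("vial",(155,237),.075),("holder",(274,175),.048),("pad",(204,184),.009)]:
    print(n,p2w(c,uv,z).round(3))
cr=im[130:255,95:395]; cv2.imwrite("pics/top0c.png",cv2.resize(cr,(800,333),interpolation=cv2.INTER_CUBIC))
im=cv2.imread("pics/scene0.png"); cv2.imwrite("pics/sc0c.png",cv2.resize(im[155:275,95:345],(800,384),interpolation=cv2.INTER_CUBIC))
E
```

```text
rotor [ 0.564 -0.379  0.03 ]
purpA [ 0.66  -0.328  0.03 ]
purpB [ 0.599 -0.485  0.03 ]
long [0.428 0.088 0.022]
short [ 0.438 -0.244  0.022]
knob [ 0.43  -0.098  0.024]
cap [0.563 0.373 0.056]
vial [0.428 0.253 0.075]
holder [ 0.638 -0.137  0.048]
pad [0.61  0.103 0.009]
```

View pics/top0c.png

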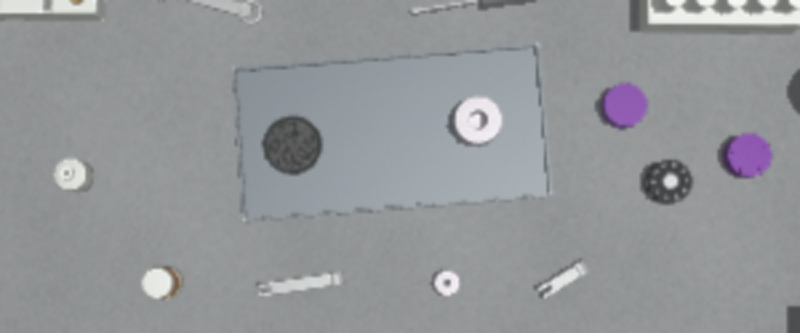

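View pics/sc0c.png

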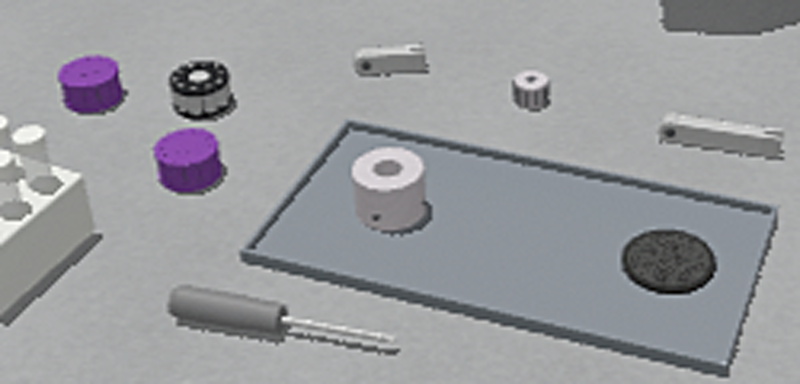

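```bash
cat > det.py <<'E'
from h import *
def fitcircle_top(im,c,uv,z,r,nm=''):
    # template by projecting disc of radius r at height z; maximize edge gradient along projected rim
    g=cv2.GaussianBlur(cv2.cvtColor(im,cv2.COLOR_BGR2GRAY),(0,0),.8).astype(np.float32)
    gx=cv2.Sobel(g,cv2.CV_32F,1,0);gy=cv2.Sobel(g,cv2.CV_32F,0,1)
    p0=p2w(c,uv,z); th=np.linspace(0,2*np.pi,72,endpoint=False); best=None
    for dx in np.arange(-.010,.0101,.001):
        for dy in np.arange(-.010,.0101,.001):
            P=np.array([w2p(c,p0+[dx+r*np.cos(t),dy+r*np.sin(t),0]) for t in th]); ctr=w2p(c,p0+[dx,dy,0])
            n=P-ctr; n/=np.linalg.norm(n,axis=1)[:,None]
            m=P.astype(np.float32)
            a=cv2.remap(gx,m[:,:1],m[:,1:],1)[:,0]*n[:,0]+cv2.remap(gy,m[:,:1],m[:,1:],1)[:,0]*n[:,1]
            s=abs(a.mean())
            if best is None or s>best[0]: best=(s,p0+[dx,dy,0])
    return best
E
python3 - <<'E'
from det import *
im=cv2.imread("pics/top0.png"); c=cam('top')
for n,uv,z,r in [("rotor",(345,198),.03,.028),("knob",(262,237),.024,.016),("cap",(121,196),.04,.02),("vial",(155,237),.075,.02),("holder",(274,175),.048,.03),("pad",(204,184),.009,.038)]:
    s,p=fitcircle_top(im,c,uv,z,r); print(n,round(s,1),p.round(4))
g=cv2.cvtColor(im,cv2.COLOR_BGR2GRAY)
for n,(x0,x1,y0,y1) in dict(long=(185,232,226,247),short=(290,320,224,246)).items():
    m=(g[y0:y1,x0:x1]>175).astype(np.uint8)
    ys,xs=np.nonzero(m); rc=cv2.minAreaRect(np.stack([xs+x0,ys+y0],1).astype(np.float32))
    B=cv2.boxPoints(rc); W=np.array([p2w(c,b,.022) for b in B])
    e=[W[1]-W[0],W[2]-W[1]]; e=max(e,key=np.linalg.norm); print(n,rc,W.mean(0).round(4),np.linalg.norm(e).round(3),np.degrees(np.arctan2(e[1],e[0])))
cw=cam('wrist'); st=bot.observe()
Rt=R.from_euler('xyz',st['tcp_rot'],degrees=True).as_matrix()
for z in (0,.1,.15,.2): 
   print(z,w2p(cw,st['tool_pos']+[0,0,-z]), w2p(cw,st['tool_pos']+Rt[:,0]*.06+[0,0,-z]))
print(Rt.round(2))
E
```

```text
rotor 150.8 [ 0.5642 -0.3731  0.03  ]
knob 223.5 [ 0.4338 -0.1001  0.024 ]
cap 195.6 [0.5678 0.3779 0.04  ]
vial 204.3 [0.4306 0.2588 0.075 ]
holder 224.9 [ 0.6404 -0.1365  0.048 ]
pad 192.1 [0.6101 0.1017 0.009 ]
long ((206.9099884033203, 236.36997985839844), (4.101219177246094, 30.547014236450195), 81.8698959350586) [0.4304 0.0885 0.022 ] 0.103 -81.4233072746724
short ((305.7584228515625, 234.71347045898438), (4.345991611480713, 18.337963104248047), 57.9946174621582) [ 0.4387 -0.2466  0.022 ] 0.062 -57.75709724144971
0 [257.41298424 232.36580297] [257.49963938 324.10377446]
0.1 [258.10623379 190.57218055] [258.13097411 253.87046514]
0.15 [258.29855926 178.97754159] [258.31188818 233.74454195]
0.2 [258.44118394 170.37919169] [258.44772965 218.63275481]
[[-0.92 -0.    0.39]
 [-0.39  0.   -0.92]
 [-0.   -1.   -0.  ]]
```

step_arm(steps=[[0, 0.03, 0.04, 0, 0, 0], [0.02, 0.06, 0.05, 0, 0, 5], [0.34, 0.154, -0.014, 0, 0, 33], [0.34, 0.154, -0.014, 0, 0, 33], [0.34, 0.154, -0.014, 0, 0, 33], [0.34, 0.154, -0.014, 0, 0, 33], [0.34, 0.154, -0.014, 0, 0, 33], [0.34, 0.154, -0.014, 0, 0, 33], [0.34, 0.154, -0.014, 0, 0, 33], [0.34, 0.154, -0.014, 0, 0, 33], [0.34, 0.154, -0.014, 0, 0, 33], [0.34, 0.154, -0.014, 0, 0, 33], [0.34, 0.154, -0.014, 0, 0, 33]], grip=1)

```text
time: 1.23
tool_pos: [0.5643, -0.3751, 0.1993]
tcp_rot: [-90.1, -0.1, -123.9]
wrist_force: [-0.2, 0.0, -0.5]
finger_gap: 0.0913
```

```bash
cat >> det.py <<'E'
def shot(tag):
    st=bot.observe(); c=cam('wrist',st); im=bot.get_image('wrist'); cv2.imwrite(f'pics/{tag}.png',im)
    print('t',round(st['time'],2),'tcp',st['tool_pos'].round(4),st['tcp_rot'].round(2),'gap',round(st['finger_gap'],4),'F',st['wrist_force'].round(1)); return st,c,im
E
python3 - <<'E'
from det import *
st,c,im=shot('w1')
print(w2p(c,[.5642,-.3731,.03]),np.diff(np.array([w2p(c,[.5642,-.3731,.03]),w2p(c,[.5642,-.363,.03])]),axis=0))
E
```

```text
t 1.23 tcp [ 0.5643 -0.3751  0.1993] [-9.0100e+01 -5.0000e-02 -1.2393e+02] gap 0.0913 F [-0.2  0.  -0.5]
[256.8356138  173.12964011] [[-5.22953376 -7.63524831]]
```

View pics/w1.png

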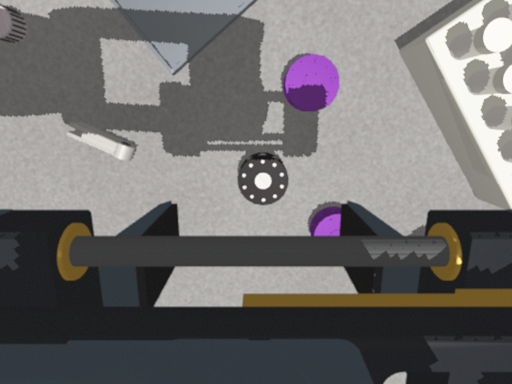

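```bash
python3 - <<'E'
from det import *
im=cv2.imread('pics/w1.png'); c=cam('wrist')
s,p=fitcircle_top(im,c,(263,181),.03,.028); print(s,p.round(4),w2p(c,p), p2w(c,(263,181),.03))
v=im.copy()
for t in np.linspace(0,6.28,60): 
    q=w2p(c,p+[.028*np.cos(t),.028*np.sin(t),0]); cv2.circle(v,tuple(int(round(x*8)) for x in q),4,(0,255,0),-1,shift=3)
cv2.imwrite('pics/w1c.png',cv2.resize(v[130:240,200:360],None,fx=4,fy=4))
print('purpB',p2w(c,(335,228),.03))
E
```

```text
198.92646706940246 [ 0.5644 -0.3838  0.03  ] [262.49134393 180.25898188] [ 0.56437848 -0.38484425  0.03      ]
purpB [ 0.60177214 -0.47582119  0.03      ]
```

View pics/w1c.png

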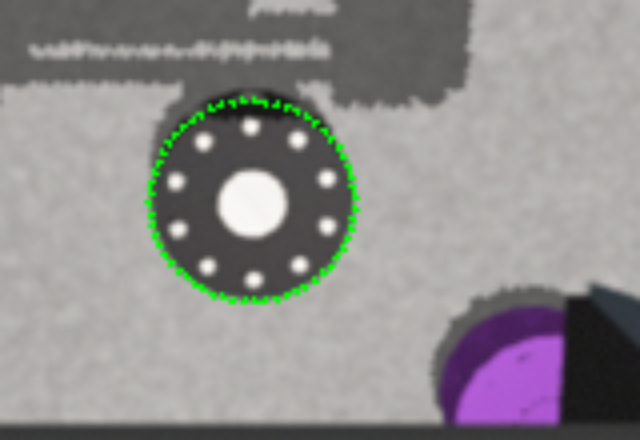

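step_arm(steps=[[0, -0.009, -0.04, 0, 0, 0], [0, -0.009, -0.08, 0, 0, 0], [0, -0.009, -0.12, 0, 0, 0], [0, -0.009, -0.15, 0, 0, 0], [0, -0.009, -0.175, 0, 0, 0], [0, -0.009, -0.19, 0, 0, 0], [0, -0.009, -0.193, 0, 0, 0], [0, -0.009, -0.193, 0, 0, 0]], grip=0.8)

```text
time: 1.95
tool_pos: [0.5631, -0.385, 0.0069]
tcp_rot: [-90.1, -0.0, -124.1]
wrist_force: [-0.1, -0.5, 0.2]
finger_gap: 0.0732
```

step_arm(steps=[[0, 0, 0, 0, 0, 0], [0, 0, 0, 0, 0, 0], [0, 0, 0, 0, 0, 0], [0, 0, 0, 0, 0, 0], [0, 0, 0, 0, 0, 0], [0, 0, 0, 0, 0, 0]], grip=0.4)

```text
time: 2.45
tool_pos: [0.565, -0.3847, 0.0089]
tcp_rot: [-89.9, -0.0, -124.0]
wrist_force: [-2.3, -0.1, 6.5]
finger_gap: 0.0555
```

```bash
python3 - <<'E'
from det import *
shot('w2')
E
```

```text
t 2.45 tcp [ 0.565  -0.3847  0.0089] [-8.9900e+01 -4.0000e-02 -1.2397e+02] gap 0.0555 F [-2.3 -0.1  6.5]
```

View pics/w2.png

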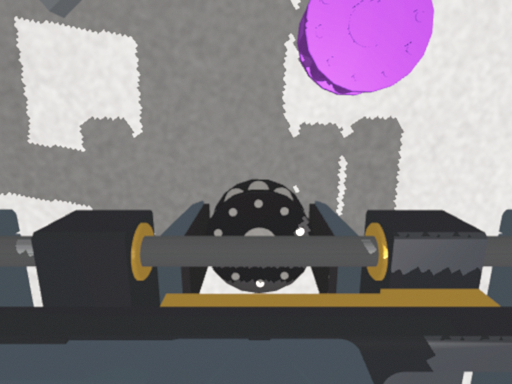

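step_arm(steps=[[0, 0, 0.015, 0, 0, 0], [0, 0, 0.04, 0, 0, 0], [0, 0, 0.08, 0, 0, 0], [0, 0.02, 0.11, 0, 0, 0], [0.005, 0.06, 0.13, 0, 0, 0], [0.01, 0.1, 0.13, 0, 0, 0], [0.01, 0.14, 0.13, 0, 0, 0], [0.01, 0.18, 0.13, 0, 0, 0], [0.01, 0.22, 0.13, 0, 0, 0], [0.01, 0.26, 0.13, 0, 0, 0], [0.01, 0.3, 0.13, 0, 0, 0], [0.01, 0.34, 0.13, 0, 0, 0], [0.01, 0.37, 0.13, 0, 0, 0], [0.01, 0.39, 0.13, 0, 0, 0], [0.01, 0.4, 0.13, 0, 0, 0], [0.01, 0.4, 0.13, 0, 0, 0], [0.01, 0.4, 0.13, 0, 0, 0]])

```text
time: 3.92
tool_pos: [0.5749, 0.0154, 0.137]
tcp_rot: [-90.0, -0.0, -123.9]
wrist_force: [0.8, -0.3, -1.9]
finger_gap: 0.0556
```

```bash
python3 - <<'E'
from det import *
st,c,im=shot('w3')
print(w2p(c,[.609,.102,.009]))
cv2.imwrite('pics/top3.png',bot.get_image('top'))
cv2.imwrite('pics/w3b.png',np.hstack([cv2.resize(im[:300],(512,300)),]))
E
```

```text
t 3.92 tcp [0.5749 0.0154 0.137 ] [-8.9960e+01 -3.0000e-02 -1.2393e+02] gap 0.0556 F [ 0.8 -0.3 -1.9]
[234.83057464  83.61025107]
```

View pics/w3.png

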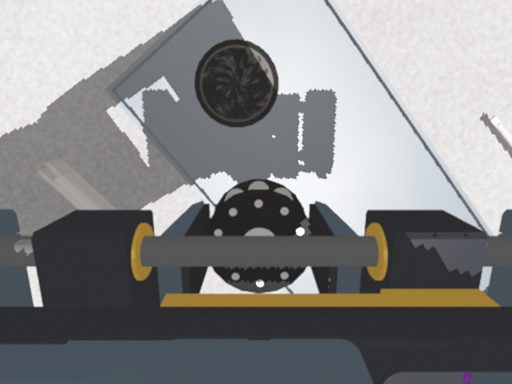

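```bash
python3 - <<'E'
from det import *
im=cv2.imread('pics/w3.png'); st=bot.observe(); c=cam('wrist',st)
s,p=fitcircle_top(im,c,(236.5,83),.009,.038); print(s,p.round(4),w2p(c,p))
z=st['tool_pos'][2]+.0211
Rt=R.from_euler('xyz',st['tcp_rot'],degrees=True).as_matrix()
v=im.copy()
for off,col in ((0,(0,255,0)),(.003,(0,0,255)),(-.003,(255,0,0))):
    o=st['tool_pos']+Rt[:,0]*off; o[2]=z
    for r in (.028,):
        for t in np.linspace(0,6.28,60):
            q=w2p(c,o+[r*np.cos(t),r*np.sin(t),0]); cv2.circle(v,tuple(int(round(x*8)) for x in q),4,col,-1,shift=3)
for t in np.linspace(0,6.28,80):
    q=w2p(c,p+[.038*np.cos(t),.038*np.sin(t),0]); cv2.circle(v,tuple(int(round(x*8)) for x in q),4,(0,255,0),-1,shift=3)
cv2.imwrite('pics/w3c.png',cv2.resize(v[30:310,150:370],None,fx=2.1,fy=2.1,interpolation=cv2.INTER_CUBIC))
t=cam('top'); cv2.imwrite('pics/top3c.png',cv2.resize(cv2.imread('pics/top3.png')[140:260,90:400],None,fx=2.5,fy=2.5))
E
```

```text
234.73366041946187 [0.6097 0.0996 0.009 ] [236.22488163  84.62893398]
```

View pics/w3c.png

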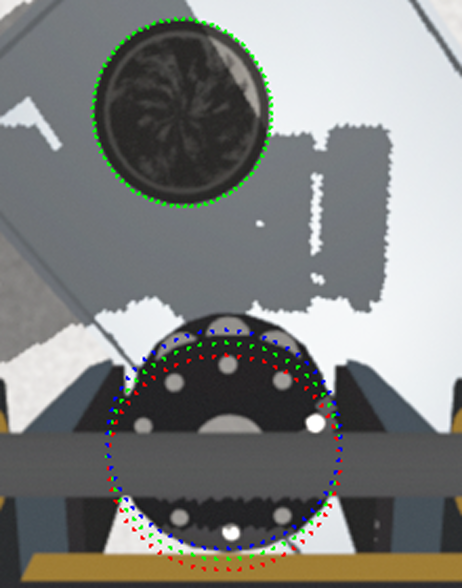

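step_arm(steps=[[0.018, 0.037, 0, 0, 0, 0], [0.035, 0.074, 0, 0, 0, 0], [0.035, 0.0845, -0.01, 0, 0, 0], [0.035, 0.0845, -0.04, 0, 0, 0], [0.035, 0.0845, -0.07, 0, 0, 0], [0.035, 0.0845, -0.095, 0, 0, 0], [0.035, 0.0845, -0.108, 0, 0, 0], [0.035, 0.0845, -0.114, 0, 0, 0], [0.035, 0.0845, -0.117, 0, 0, 0], [0.035, 0.0845, -0.118, 0, 0, 0], [0.035, 0.0845, -0.118, 0, 0, 0]])

```text
time: 4.93
tool_pos: [0.6108, 0.0999, 0.0199]
tcp_rot: [-89.9, 0.1, -124.0]
wrist_force: [-0.3, 0.1, -2.0]
finger_gap: 0.0551
```

```bash
python3 - <<'E'
from det import *
print(bot.observe())
E
```

```text
{'time': 4.9333, 'joints': array([ 8.22382836e+00,  3.20419621e+01,  9.77763581e+01, -1.01636532e-02,
        5.00648511e+01,  4.22491835e+01]), 'qvel': array([ 0.30994317, -0.66009482, -0.31957484,  0.09516739,  0.22368413,
        0.04889029]), 'tau': array([-9.48850578e-02, -4.93000460e+01, -1.86155570e+01,  5.73281874e-02,
       -4.29191685e-02, -1.06941843e-03]), 'tool_pos': array([0.61080827, 0.09985149, 0.0199    ]), 'tcp_rot': array([-8.99082717e+01,  7.27716167e-02, -1.24018781e+02]), 'wrist_force': array([-0.31176749,  0.14212173, -2.01109991]), 'wrist_torque': array([-0.01235171, -0.0615079 , -0.0011524 ]), 'finger_gap': 0.055067429299301814}
```

step_arm(steps=[[0, 0, -0.001, 0, 0, 0], [0, 0, -0.0015, 0, 0, 0], [0, 0, -0.0015, 0, 0, 0]])

```text
time: 5.18
tool_pos: [0.6102, 0.1003, 0.0182]
tcp_rot: [-89.9, 0.0, -124.0]
wrist_force: [-1.1, -1.1, -2.6]
finger_gap: 0.0554
```

step_arm(steps=[[0, 0, -0.001, 0, 0, 0], [0, 0, -0.0015, 0, 0, 0], [0, 0, -0.002, 0, 0, 0]])

```text
time: 5.43
tool_pos: [0.6103, 0.1004, 0.0179]
tcp_rot: [-89.9, 0.1, -124.0]
wrist_force: [-5.1, -0.4, 13.1]
finger_gap: 0.0554
```

step_arm(steps=[[0, 0, 0, 0, 0, 0], [0, 0, 0, 0, 0, 0], [0, 0, 0, 0, 0, 0], [0, 0, 0.003, 0, 0, 0], [0, 0, 0.01, 0, 0, 0], [0, 0, 0.035, 0, 0, 0], [0, 0, 0.07, 0, 0, 0], [0, 0, 0.11, 0, 0, 0], [0, 0, 0.15, 0, 0, 0], [0, 0, 0.165, 0, 0, 0], [0, 0, 0.165, 0, 0, 0]], grip=0.8)

```text
time: 6.35
tool_pos: [0.6128, 0.1007, 0.1866]
tcp_rot: [-89.5, 0.4, -124.0]
wrist_force: [0.0, 1.2, -0.7]
finger_gap: 0.073
```

```bash
python3 - <<'E'
from det import *
st,c,im=shot('w4')
v=im.copy()
s,p=fitcircle_top(im,c,w2p(c,[.610,.100,.009]),.009,.038); print(s,p.round(4))
s,q=fitcircle_top(im,c,w2p(c,[.610,.100,.039]),.039,.028); print(s,q.round(4))
for o,r in ((p,.038),(q,.028)):
  for t in np.linspace(0,6.28,80):
    u=w2p(c,o+[r*np.cos(t),r*np.sin(t),0]); cv2.circle(v,tuple(int(round(x*8)) for x in u),4,(0,255,0),-1,shift=3)
cv2.imwrite('pics/w4c.png',cv2.resize(v[100:240,170:350],None,fx=4,fy=4,interpolation=cv2.INTER_CUBIC))
E
```

```text
t 6.35 tcp [0.6128 0.1007 0.1866] [ -89.52    0.43 -123.98] gap 0.073 F [ 0.   1.2 -0.7]
294.66095085641945 [0.61  0.101 0.009]
132.52542421097706 [0.612 0.099 0.039]
```

View pics/w4c.png

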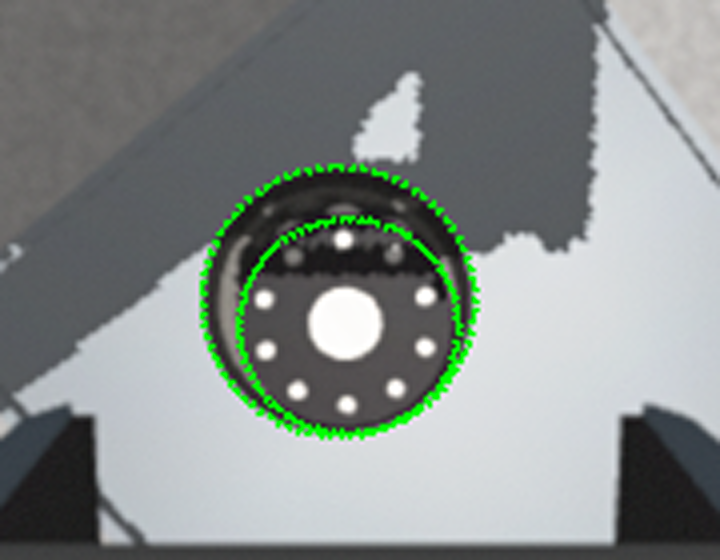

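step_arm(steps=[[-0.02, -0.02, 0, 0, 0, 0], [-0.178, -0.2005, -0.02, 0, 0, 0], [-0.178, -0.2005, -0.02, 0, 0, 0], [-0.178, -0.2005, -0.02, 0, 0, 0], [-0.178, -0.2005, -0.02, 0, 0, 0], [-0.178, -0.2005, -0.02, 0, 0, 0], [-0.178, -0.2005, -0.02, 0, 0, 0], [-0.178, -0.2005, -0.02, 0, 0, 0], [-0.178, -0.2005, -0.02, 0, 0, 0], [-0.178, -0.2005, -0.02, 0, 0, 0], [-0.178, -0.2005, -0.02, 0, 0, 0]], grip=0.65)

```text
time: 7.32
tool_pos: [0.4325, -0.0995, 0.1601]
tcp_rot: [-90.0, 0.0, -123.9]
wrist_force: [0.2, -0.3, -0.3]
finger_gap: 0.0593
```

```bash
cat >> det.py <<'E'
def draw(v,c,o,r,col=(0,255,0)):
  for t in np.linspace(0,6.28,80):
    u=w2p(c,np.array(o)+[r*np.cos(t),r*np.sin(t),0]); cv2.circle(v,tuple(int(round(x*8)) for x in u),4,col,-1,shift=3)
E
python3 - <<'E'
from det import *
st,c,im=shot('w5')
v=im.copy()
s,q=fitcircle_top(im,c,w2p(c,[.432,-.100,.024]),.024,.016); print(s,q.round(4),w2p(c,q))
draw(v,c,q,.016)
cv2.imwrite('pics/w5c.png',np.hstack([cv2.resize(v[100:260,170:350],None,fx=3,fy=3,interpolation=cv2.INTER_CUBIC)]))
E
```

```text
t 7.32 tcp [ 0.4325 -0.0995  0.1601] [-9.0030e+01  1.0000e-02 -1.2392e+02] gap 0.0593 F [ 0.2 -0.3 -0.3]
175.16395795916762 [ 0.434 -0.1    0.024] [259.07212591 180.76071633]
```

View pics/w5c.png

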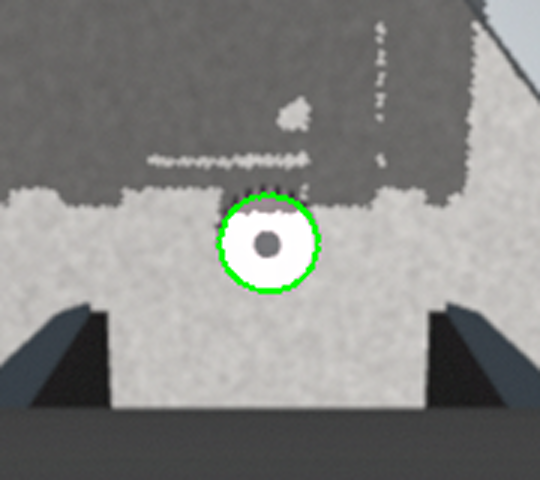

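View pics/w5.png

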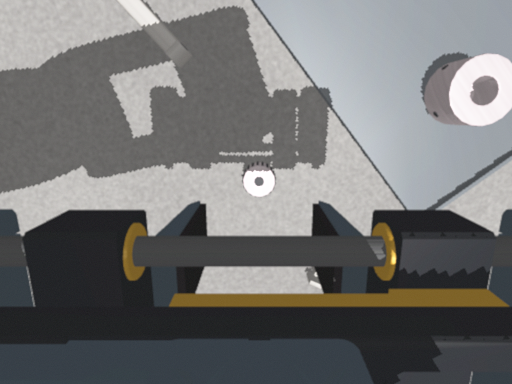

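step_arm(steps=[[0.0015, -0.0005, -0.04, 0, 0, 0], [0.0015, -0.0005, -0.08, 0, 0, 0], [0.0015, -0.0005, -0.115, 0, 0, 0], [0.0015, -0.0005, -0.138, 0, 0, 0], [0.0015, -0.0005, -0.15, 0, 0, 0], [0.0015, -0.0005, -0.1525, 0, 0, 0], [0.0015, -0.0005, -0.1525, 0, 0, 0], [0.0015, -0.0005, -0.1525, 0, 0, 0]])

```text
time: 8.03
tool_pos: [0.4345, -0.1005, 0.0085]
tcp_rot: [-89.9, 0.0, -123.9]
wrist_force: [-1.3, 0.4, 0.2]
finger_gap: 0.0592
```

step_arm(steps=[[0, 0, 0, 0, 0, 0], [0, 0, 0, 0, 0, 0], [0, 0, 0, 0, 0, 0], [0, 0, 0, 0, 0, 0], [0, 0, 0, 0, 0, 0], [0, 0, 0, 0, 0, 0]], grip=0.2)

```text
time: 8.53
tool_pos: [0.4336, -0.1008, 0.0085]
tcp_rot: [-90.0, 0.0, -124.0]
wrist_force: [-0.6, 0.3, 3.6]
finger_gap: 0.0307
```

```bash
python3 - <<'E'
from det import *
shot('w6')
E
```

```text
t 8.53 tcp [ 0.4336 -0.1008  0.0085] [-8.9960e+01  2.0000e-02 -1.2399e+02] gap 0.0307 F [-0.6  0.3  3.6]
```

View pics/w6.png

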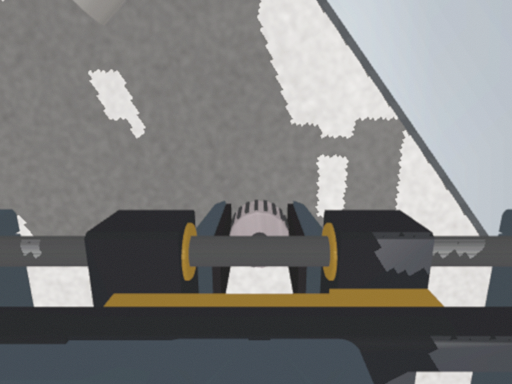

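step_arm(steps=[[0, 0, 0.01, 0, 0, 0], [0, 0, 0.035, 0, 0, 0], [0, 0, 0.07, 0, 0, 0], [0.015, 0.015, 0.1, 0, 0, 0], [0.04, 0.04, 0.122, 0, 0, 0], [0.065, 0.067, 0.122, 0, 0, 0], [0.09, 0.094, 0.122, 0, 0, 0], [0.115, 0.12, 0.122, 0, 0, 0], [0.135, 0.137, 0.122, 0, 0, 0], [0.14, 0.144, 0.122, 0, 0, 0], [0.1415, 0.1455, 0.122, 0, 0, 0], [0.1415, 0.1455, 0.122, 0, 0, 0], [0.1415, 0.1455, 0.122, 0, 0, 0]])

```text
time: 9.67
tool_pos: [0.5735, 0.0439, 0.1296]
tcp_rot: [-90.1, -0.1, -124.0]
wrist_force: [0.1, 0.0, -1.0]
finger_gap: 0.031
```

```bash
python3 - <<'E'
from det import *
st,c,im=shot('w7')
v=im.copy()
a=w2p(c,[.6105,.1,.039]); print(a)
draw(v,c,[.6105,.1,.039],.028); draw(v,c,[.610,.1,.009],.038)
x,y=a.astype(int)
cv2.imwrite('pics/w7c.png',cv2.resize(v[max(0,y-80):y+180,x-90:x+110],None,fx=2.3,fy=2.3,interpolation=cv2.INTER_CUBIC)); print(x-90,max(0,y-80))
g=cv2.cvtColor(im,cv2.COLOR_BGR2GRAY); sub=g[y-14:y+15,x-14:x+15]; ys,xs=np.nonzero(sub>150); print('hub',xs.mean()+x-14,ys.mean()+y-14,len(xs),p2w(c,(xs.mean()+x-14,ys.mean()+y-14),.039))
E
```

```text
t 9.67 tcp [0.5735 0.0439 0.1296] [-9.0070e+01 -9.0000e-02 -1.2401e+02] gap 0.031 F [ 0.1  0.  -1. ]
[256.37588676 110.56821059]
166 30
hub 257.6759002770083 108.54016620498615 361 [0.61223748 0.10071957 0.039     ]
```

View pics/w7c.png

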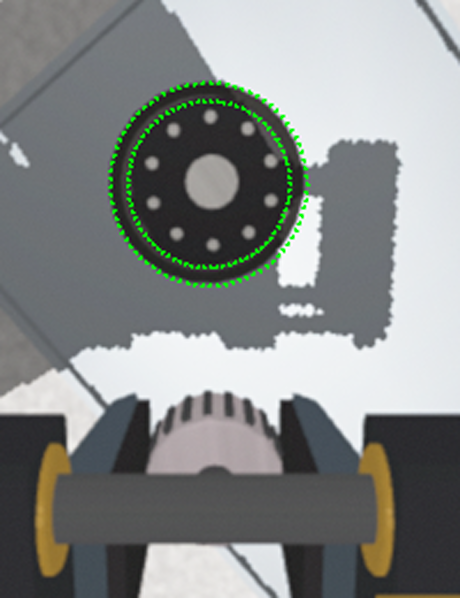

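step_arm(steps=[[0.02, 0.03, 0, 0, 0, 0], [0.036, 0.0545, 0, 0, 0, 0], [0.036, 0.0545, -0.02, 0, 0, 0], [0.036, 0.0545, -0.045, 0, 0, 0], [0.036, 0.0545, -0.065, 0, 0, 0], [0.036, 0.0545, -0.075, 0, 0, 0], [0.036, 0.0545, -0.079, 0, 0, 0], [0.036, 0.0545, -0.081, 0, 0, 0], [0.036, 0.0545, -0.081, 0, 0, 0], [0.036, 0.0545, -0.081, 0, 0, 0]])

```text
time: 10.55
tool_pos: [0.6117, 0.0991, 0.0503]
tcp_rot: [-89.9, 0.1, -124.0]
wrist_force: [0.3, -0.2, -0.5]
finger_gap: 0.031
```

step_arm(steps=[[0, 0, -0.001, 0, 0, 0], [0, 0, -0.0015, 0, 0, 0], [0, 0, -0.0015, 0, 0, 0]])

```text
time: 10.8
tool_pos: [0.6111, 0.0993, 0.048]
tcp_rot: [-90.0, 0.0, -124.0]
wrist_force: [0.2, 0.4, -1.3]
finger_gap: 0.0308
```

step_arm(steps=[[0, 0, -0.0005, 0, 0, 0], [0, 0, -0.001, 0, 0, 0], [0, 0, -0.0015, 0, 0, 0], [0, 0, -0.0015, 0, 0, 0]])

```text
time: 11.13
tool_pos: [0.6111, 0.0993, 0.0475]
tcp_rot: [-89.9, 0.0, -124.0]
wrist_force: [-2.0, -1.0, 7.6]
finger_gap: 0.0308
```

Contact. I'll open the gripper, rise and check.

step_arm(steps=[[0, 0, 0, 0, 0, 0], [0, 0, 0, 0, 0, 0], [0, 0, 0, 0, 0, 0], [0, 0, 0.002, 0, 0, 0], [0, 0, 0.01, 0, 0, 0], [0, 0, 0.035, 0, 0, 0], [0, 0, 0.07, 0, 0, 0], [0, 0, 0.1, 0, 0, 0], [0, 0, 0.115, 0, 0, 0], [0, 0, 0.12, 0, 0, 0], [0, 0, 0.12, 0, 0, 0], [0, 0, 0.12, 0, 0, 0]], grip=0.55)

```text
time: 12.13
tool_pos: [0.6102, 0.0992, 0.1652]
tcp_rot: [-90.1, -0.1, -124.0]
wrist_force: [-0.1, -0.3, -0.9]
finger_gap: 0.0502
```

```bash
python3 - <<'E'
from det import *
st,c,im=shot('w8')
v=im.copy()
a=w2p(c,[.6112,.1,.063]); print(a)
draw(v,c,[.6112,.1003,.063],.016); draw(v,c,[.610,.1,.009],.038)
x,y=a.astype(int)
cv2.imwrite('pics/w8c.png',cv2.resize(v[max(0,y-80):y+80,x-90:x+110],None,fx=3,fy=3,interpolation=cv2.INTER_CUBIC))
im=bot.get_image('scene');cv2.imwrite('pics/sc8.png',cv2.resize(im[180:280,180:400],None,fx=3.5,fy=3.5,interpolation=cv2.INTER_CUBIC))
E
```

```text
t 12.13 tcp [0.6102 0.0992 0.1652] [-9.0060e+01 -6.0000e-02 -1.2398e+02] gap 0.0502 F [-0.1 -0.3 -0.9]
[257.8485865  187.78733542]
```

View pics/w8c.png

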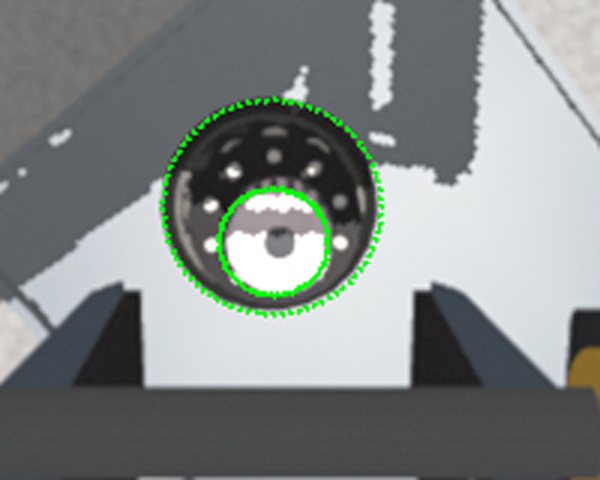

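View pics/sc8.png

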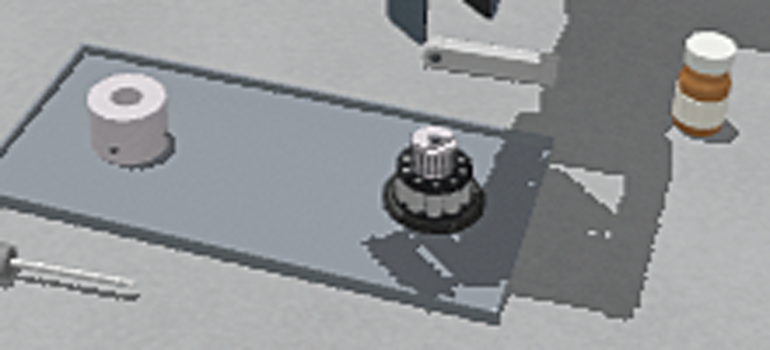

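step_arm(steps=[[-0.02, 0, 0, 0, 0, 5], [-0.06, 0, 0, 0, 0, 12], [-0.1, -0.005, 0, 0, 0, 19], [-0.14, -0.011, -0.006, 0, 0, 26], [-0.17, -0.011, -0.006, 0, 0, 33], [-0.181, -0.011, -0.006, 0, 0, 39], [-0.181, -0.011, -0.006, 0, 0, 42.5], [-0.181, -0.011, -0.006, 0, 0, 42.5], [-0.181, -0.011, -0.006, 0, 0, 42.5], [-0.181, -0.011, -0.006, 0, 0, 42.5]], grip=0.45)

```text
time: 13.07
tool_pos: [0.4301, 0.0883, 0.1594]
tcp_rot: [-90.1, -0.0, -81.6]
wrist_force: [0.5, -0.7, -0.5]
finger_gap: 0.0409
```

```bash
python3 - <<'E'
from det import *
st,c,im=shot('w9')
cv2.imwrite('pics/sc9.png',bot.get_image('scene'))
E
```

```text
t 13.07 tcp [0.4301 0.0883 0.1594] [-90.05  -0.   -81.57] gap 0.0409 F [ 0.5 -0.7 -0.5]
```

View pics/w9.png

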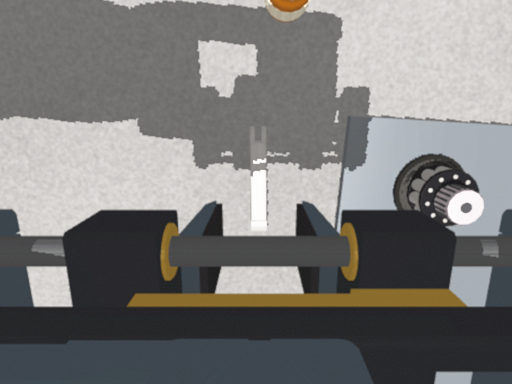

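```bash
python3 - <<'E'
from det import *
c=cam('wrist'); im=cv2.imread('pics/w9.png')
cv2.imwrite('pics/w9c.png',cv2.resize(im[110:245,200:320],None,fx=4.4,fy=4.4,interpolation=cv2.INTER_CUBIC))
a=p2w(c,(258,128),.022);b=p2w(c,(259,229),.022); print(a,b,(a+b)/2,np.linalg.norm(a-b),np.degrees(np.arctan2(*(a-b)[1::-1])))
E
```

```text
[0.42321666 0.13820159 0.022     ] [0.43921132 0.03740709 0.022     ] [0.43121399 0.08780434 0.022     ] 0.10205567318386184 99.01684622953178
```

View pics/w9c.png

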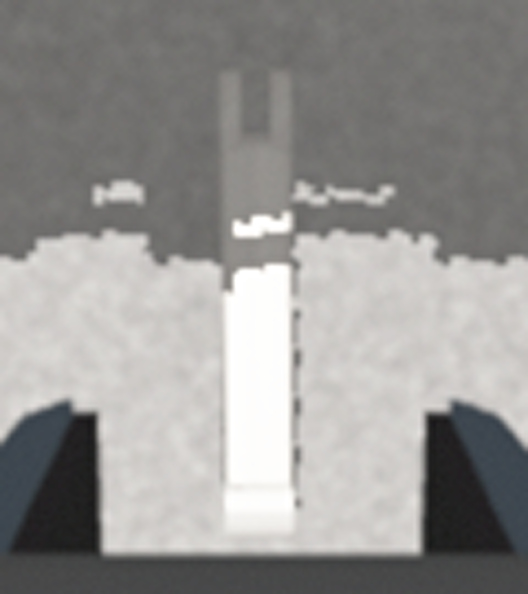

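step_arm(steps=[[0.001, -0.001, -0.04, 0, 0, 0], [0.001, -0.001, -0.08, 0, 0, 0], [0.001, -0.001, -0.115, 0, 0, 0], [0.001, -0.001, -0.138, 0, 0, 0], [0.001, -0.001, -0.15, 0, 0, 0], [0.001, -0.001, -0.1545, 0, 0, 0], [0.001, -0.001, -0.1545, 0, 0, 0], [0.001, -0.001, -0.1545, 0, 0, 0]])

```text
time: 13.83
tool_pos: [0.4316, 0.0874, 0.0058]
tcp_rot: [-90.0, 0.0, -81.5]
wrist_force: [-0.9, -0.0, 0.0]
finger_gap: 0.041
```

step_arm(steps=[[0, 0, 0, 0, 0, 0], [0, 0, 0, 0, 0, 0], [0, 0, 0, 0, 0, 0], [0, 0, 0, 0, 0, 0], [0, 0, 0, 0, 0, 0], [0, 0, 0, 0, 0, 0]], grip=0.05)

```text
time: 14.33
tool_pos: [0.4308, 0.0873, 0.006]
tcp_rot: [-90.0, 0.0, -81.5]
wrist_force: [-1.3, -0.5, 6.2]
finger_gap: 0.0159
```

step_arm(steps=[[0, 0, 0.01, 0, 0, 0], [0, 0, 0.04, 0, 0, 0], [0, 0, 0.08, 0, 0, 0], [0.01, -0.005, 0.115, 0, 0, -7], [0.03, -0.015, 0.14, 0, 0, -14], [0.05, -0.025, 0.14, 0, 0, -21], [0.07, -0.04, 0.14, 0, 0, -28], [0.09, -0.05, 0.14, 0, 0, -35], [0.11, -0.06, 0.14, 0, 0, -42], [0.13, -0.07, 0.14, 0, 0, -49], [0.15, -0.08, 0.14, 0, 0, -56], [0.17, -0.09, 0.14, 0, 0, -63], [0.18, -0.1, 0.14, 0, 0, -70], [0.19, -0.1055, 0.14, 0, 0, -77], [0.1945, -0.1055, 0.14, 0, 0, -84], [0.1945, -0.1055, 0.14, 0, 0, -90], [0.1945, -0.1055, 0.14, 0, 0, -91.4], [0.1945, -0.1055, 0.14, 0, 0, -91.4], [0.1945, -0.1055, 0.14, 0, 0, -91.4]])

```text
time: 15.92
tool_pos: [0.625, -0.0181, 0.1451]
tcp_rot: [-90.0, -0.0, -172.7]
wrist_force: [-0.1, 1.0, -1.7]
finger_gap: 0.016
```

```bash
python3 - <<'E'
from det import *
st,c,im=shot('w10')
v=im.copy()
draw(v,c,[.610,.1,.009],.038)
draw(v,c,[.640,-.137,.048],.030)
cv2.imwrite('pics/w10c.png',v)
print(w2p(c,[.64,-.137,.048]))
E
```

```text
t 15.92 tcp [ 0.625  -0.0181  0.1451] [-9.0000e+01 -4.0000e-02 -1.7275e+02] gap 0.016 F [-0.1  1.  -1.7]
[396.45509386 191.6366101 ]
```

View pics/w10c.png

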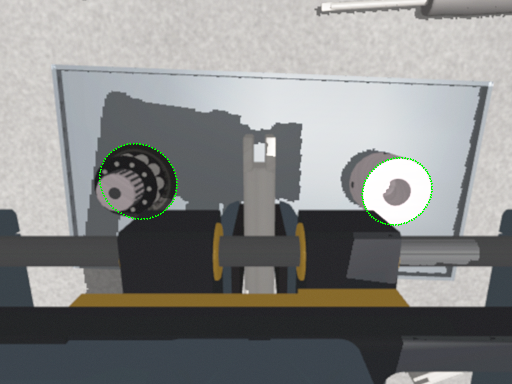

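step_arm(steps=[[0, 0, -0.035, 0, 0, 0], [0, 0, -0.07, 0, 0, 0], [0, 0, -0.1, 0, 0, 0], [0, 0, -0.12, 0, 0, 0], [0, 0, -0.13, 0, 0, 0], [0, 0, -0.133, 0, 0, 0], [0, 0, -0.1345, 0, 0, 0], [0, 0, -0.1355, 0, 0, 0], [0, 0, -0.1362, 0, 0, 0], [0, 0, -0.1362, 0, 0, 0]])

```text
time: 16.8
tool_pos: [0.6263, -0.0183, 0.0106]
tcp_rot: [-90.0, 0.1, -172.9]
wrist_force: [-0.2, 1.4, -2.0]
finger_gap: 0.0156
```

step_arm(steps=[[0, 0, -0.0005, 0, 0, 0], [0, 0, -0.001, 0, 0, 0], [0, 0, -0.001, 0, 0, 0]])

```text
time: 17.05
tool_pos: [0.6262, -0.0182, 0.0101]
tcp_rot: [-90.0, 0.1, -172.9]
wrist_force: [-1.1, 0.7, 5.5]
finger_gap: 0.0161
```

Touching the floor. I'll release and rise.

step_arm(steps=[[0, 0, 0, 0, 0, 0], [0, 0, 0, 0, 0, 0], [0, 0, 0, 0, 0, 0], [0, 0, 0.002, 0, 0, 0], [0, 0, 0.01, 0, 0, 0], [0, 0, 0.035, 0, 0, 0], [0, 0, 0.07, 0, 0, 0], [0, 0, 0.11, 0, 0, 0], [0, 0, 0.15, 0, 0, 0], [0, 0, 0.17, 0, 0, 0], [0, 0, 0.17, 0, 0, 0], [0, 0, 0.17, 0, 0, 0]], grip=0.45)

```text
time: 18.05
tool_pos: [0.6259, -0.0182, 0.1801]
tcp_rot: [-90.0, 0.2, -172.9]
wrist_force: [-0.1, -0.7, -0.5]
finger_gap: 0.0409
```

```bash
python3 - <<'E'
from det import *
st,c,im=shot('w11')
v=im.copy()
draw(v,c,[.610,.1,.009],.038)
draw(v,c,[.640,-.137,.048],.030)
draw(v,c,[.625,-.0185,.026],.004,(0,0,255))
cv2.imwrite('pics/w11c.png',v)
E
```

```text
t 18.05 tcp [ 0.6259 -0.0182  0.1801] [ -89.96    0.19 -172.88] gap 0.0409 F [-0.1 -0.7 -0.5]
```

View pics/w11c.png

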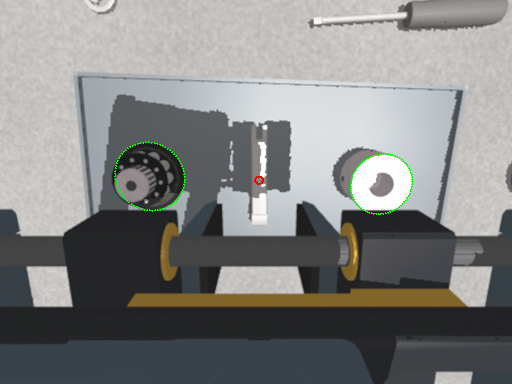

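step_arm(steps=[[-0.003, 0.02, 0, 0, 0, 0], [-0.009, 0.06, 0, 0, 0, 6], [-0.015, 0.1, 0, 0, 0, 12], [-0.021, 0.14, 0, 0, 0, 19], [-0.027, 0.18, 0, 0, 0, 26], [-0.034, 0.22, 0, 0, 0, 33], [-0.04, 0.26, 0, 0, 0, 40], [-0.046, 0.3, 0, 0, 0, 46], [-0.052, 0.34, 0, 0, 0, 52], [-0.058, 0.375, 0, 0, 0, 57], [-0.0605, 0.39, 0, 0, 0, 57], [-0.0605, 0.393, 0, 0, 0, 57], [-0.0605, 0.393, 0, 0, 0, 57], [-0.0605, 0.393, 0, 0, 0, 57]], grip=0.7)

```text
time: 19.27
tool_pos: [0.5649, 0.373, 0.1772]
tcp_rot: [-90.0, -0.2, -116.0]
wrist_force: [0.1, -0.8, 0.3]
finger_gap: 0.0639
```

```bash
python3 - <<'E'
from det import *
st,c,im=shot('w12')
v=im.copy()
s,q=fitcircle_top(im,c,w2p(c,[.565,.375,.04]),.04,.02); print(s,q.round(4),w2p(c,q))
draw(v,c,q,.02); draw(v,c,[q[0],q[1],.056],.008,(0,0,255))
cv2.imwrite('pics/w12c.png',v)
cv2.imwrite('pics/w12d.png',cv2.resize(v[100:260,170:350],None,fx=4,fy=3.7,interpolation=cv2.INTER_CUBIC))
E
```

```text
t 19.27 tcp [0.5649 0.373  0.1772] [ -90.02   -0.16 -115.97] gap 0.0639 F [ 0.1 -0.8  0.3]
128.6295585919919 [0.567 0.377 0.04 ] [257.6425697  175.88367359]
```

View pics/w12c.png

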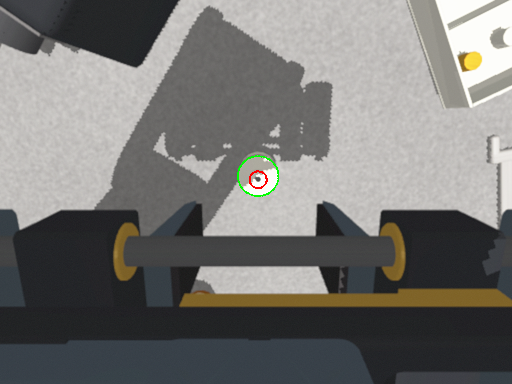

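View pics/w12d.png

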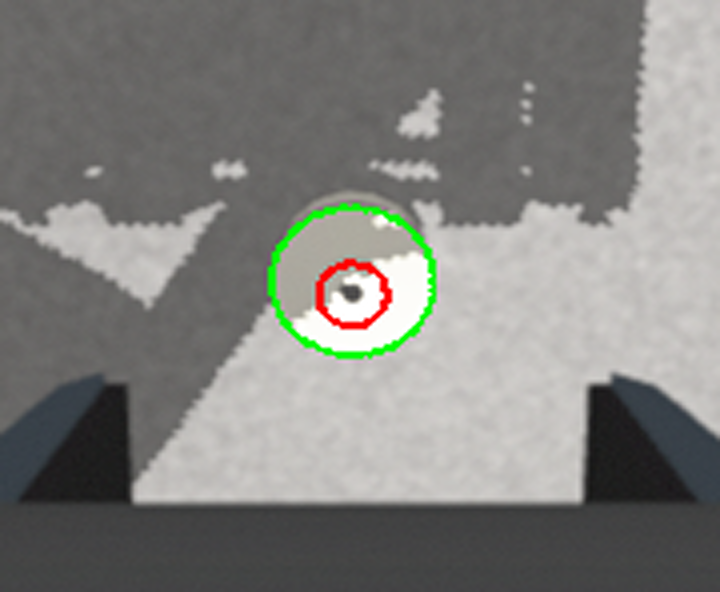

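step_arm(steps=[[0.002, 0.002, -0.04, 0, 0, 0], [0.002, 0.002, -0.08, 0, 0, 0], [0.002, 0.002, -0.115, 0, 0, 0], [0.002, 0.002, -0.145, 0, 0, 0], [0.002, 0.002, -0.16, 0, 0, 0], [0.002, 0.002, -0.168, 0, 0, 0], [0.002, 0.002, -0.168, 0, 0, 0], [0.002, 0.002, -0.168, 0, 0, 0]])

```text
time: 19.98
tool_pos: [0.5679, 0.3761, 0.0111]
tcp_rot: [-90.0, 0.1, -116.0]
wrist_force: [0.3, 0.5, 0.2]
finger_gap: 0.0637
```

step_arm(steps=[[0, 0, 0, 0, 0, 0], [0, 0, 0, 0, 0, 0], [0, 0, 0, 0, 0, 0], [0, 0, 0, 0, 0, 0], [0, 0, 0, 0, 0, 0], [0, 0, 0, 0, 0, 0]], grip=0.3)

```text
time: 20.48
tool_pos: [0.5672, 0.3771, 0.0113]
tcp_rot: [-90.0, 0.1, -115.9]
wrist_force: [-0.9, -0.1, 4.9]
finger_gap: 0.0384
```

```bash
python3 - <<'E'
from det import *
for n,tp,tr in (('w10',[.625,-.0181,.1451],[-90,-.04,-172.75]),('w11',[.6259,-.0182,.1801],[-89.96,.19,-172.88])):
    im=cv2.imread(f'pics/{n}.png'); c=cam('wrist',dict(tool_pos=np.array(tp),tcp_rot=tr))
    s,q=fitcircle_top(im,c,w2p(c,[.64,-.137,.048]),.048,.030); print(s,q.round(4))
    s,q=fitcircle_top(im,c,w2p(c,[.64,-.137,.048]),.048,.012); print(s,q.round(4))
    s,q=fitcircle_top(im,c,w2p(c,[.61,.1,.009]),.009,.038); print(s,q.round(4))
print((p2w(c,(258.5,123),.026)+p2w(c,(259,223),.026))/2)
E
```

```text
175.38257226476787 [ 0.639 -0.138  0.048]
265.67659433764 [ 0.639 -0.138  0.048]
99.15827628987543 [0.609 0.099 0.009]
194.2455876254882 [ 0.639 -0.138  0.048]
259.64458165269764 [ 0.639 -0.138  0.048]
106.02443483687215 [0.609 0.1   0.009]
[ 0.62923464 -0.0191827   0.026     ]
```

step_arm(steps=[[0, 0, 0.01, 0, 0, 0], [0, 0, 0.04, 0, 0, 0], [0, 0, 0.08, 0, 0, 0], [0.003, -0.02, 0.115, 0, 0, 0], [0.008, -0.055, 0.13, 0, 0, 0], [0.013, -0.095, 0.13, 0, 0, 0], [0.019, -0.135, 0.13, 0, 0, 0], [0.025, -0.175, 0.13, 0, 0, 0], [0.03, -0.215, 0.13, 0, 0, 0], [0.036, -0.255, 0.13, 0, 0, 0], [0.041, -0.295, 0.13, 0, 0, 0], [0.047, -0.335, 0.13, 0, 0, 0], [0.052, -0.375, 0.13, 0, 0, 0], [0.058, -0.415, 0.13, 0, 0, 0], [0.064, -0.455, 0.13, 0, 0, 0], [0.069, -0.49, 0.13, 0, 0, 0], [0.072, -0.51, 0.13, 0, 0, 0], [0.072, -0.515, 0.13, 0, 0, 0], [0.072, -0.515, 0.13, 0, 0, 0], [0.072, -0.515, 0.13, 0, 0, 0]])

```text
time: 22.15
tool_pos: [0.6385, -0.1375, 0.1402]
tcp_rot: [-90.1, 0.0, -115.9]
wrist_force: [0.6, 0.2, -1.1]
finger_gap: 0.0386
```

```bash
python3 - <<'E'
from det import *
st,c,im=shot('w13')
v=im.copy()
draw(v,c,[.639,-.138,.048],.030)
tp=st['tool_pos']; draw(v,c,[tp[0],tp[1],tp[2]+.0287],.020,(0,0,255))
cv2.imwrite('pics/w13c.png',v)
E
```

```text
t 22.15 tcp [ 0.6385 -0.1375  0.1402] [-9.0050e+01  3.0000e-02 -1.1589e+02] gap 0.0386 F [ 0.6  0.2 -1.1]
```

View pics/w13c.png

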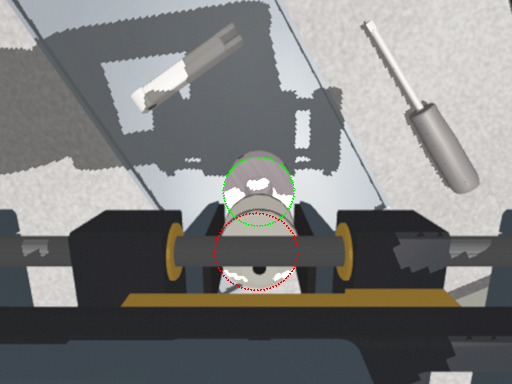

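step_arm(steps=[[0, 0, -0.025, 0, 0, 0], [0, 0, -0.05, 0, 0, 0], [0, 0, -0.068, 0, 0, 0], [0, 0, -0.075, 0, 0, 0], [0, 0, -0.078, 0, 0, 0], [0, 0, -0.0795, 0, 0, 0], [0, 0, -0.0805, 0, 0, 0], [0, 0, -0.0805, 0, 0, 0]])

```text
time: 22.87
tool_pos: [0.6397, -0.1381, 0.061]
tcp_rot: [-89.9, 0.0, -115.9]
wrist_force: [0.7, -0.7, -0.1]
finger_gap: 0.0384
```

step_arm(steps=[[0, 0, -0.0005, 0, 0, 0], [0, 0, -0.001, 0, 0, 0], [0, 0, -0.001, 0, 0, 0]])

```text
time: 23.12
tool_pos: [0.6391, -0.1384, 0.0593]
tcp_rot: [-89.9, 0.0, -115.9]
wrist_force: [0.3, -0.0, 0.2]
finger_gap: 0.0382
```

step_arm(steps=[[0, 0, -0.0005, 0, 0, 0], [0, 0, -0.001, 0, 0, 0], [0, 0, -0.001, 0, 0, 0]])

```text
time: 23.37
tool_pos: [0.6392, -0.1384, 0.0593]
tcp_rot: [-89.9, 0.0, -115.9]
wrist_force: [-2.0, 0.5, 6.3]
finger_gap: 0.0385
```

step_arm(steps=[[0, 0, 0, 0, 0, 0], [0, 0, 0, 0, 0, 0], [0, 0, 0, 0, 0, 0], [0, 0, 0.002, 0, 0, 0], [0, 0, 0.01, 0, 0, 0], [0, 0, 0.035, 0, 0, 0], [0, 0, 0.07, 0, 0, 0], [0, 0, 0.105, 0, 0, 0], [0, 0, 0.13, 0, 0, 0], [0, 0, 0.14, 0, 0, 0], [0, 0, 0.14, 0, 0, 0], [0, 0, 0.14, 0, 0, 0]], grip=0.65)

```text
time: 24.37
tool_pos: [0.6384, -0.1381, 0.1972]
tcp_rot: [-90.0, -0.0, -115.9]
wrist_force: [-0.4, 0.1, -0.9]
finger_gap: 0.0591
```

```bash
python3 - <<'E'
from det import *
st,c,im=shot('w14')
v=im.copy()
draw(v,c,[.639,-.138,.048],.030)
draw(v,c,[.6392,-.1384,.088],.020,(0,0,255))
cv2.imwrite('pics/w14c.png',cv2.resize(v[110:270,150:370],None,fx=3.5,fy=3.5,interpolation=cv2.INTER_CUBIC))
im=bot.get_image('scene');cv2.imwrite('pics/sc14.png',cv2.resize(im[160:280,180:400],None,fx=3.5,fy=3.5,interpolation=cv2.INTER_CUBIC))
E
```

```text
t 24.37 tcp [ 0.6384 -0.1381  0.1972] [-9.0040e+01 -1.0000e-02 -1.1588e+02] gap 0.0591 F [-0.4  0.1 -0.9]
```

View pics/w14c.png

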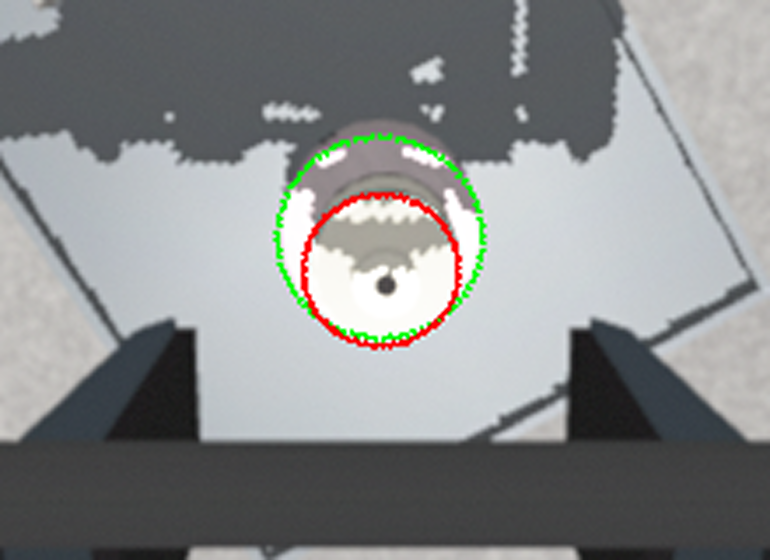

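View pics/sc14.png

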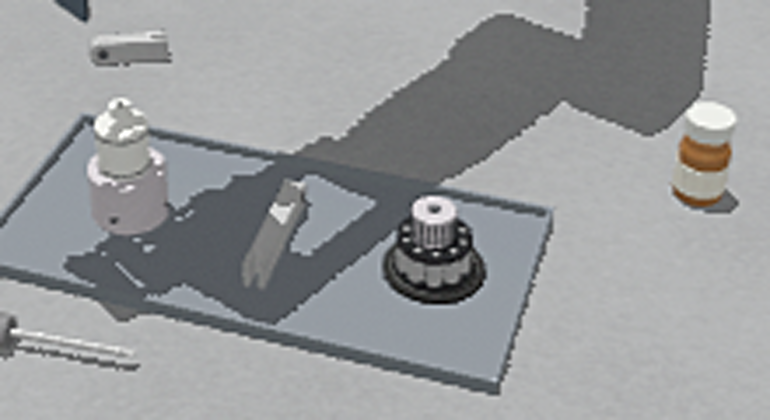

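```bash
python3 - <<'E'
from workcell import bot
print(bot.close_job())
E
```

```text
the job is handed in; nothing more can be done
None
```

I laid out all four parts on the tray and handed the job in after about 24 s of the 96 s allowed; no verdict was reported.

The last checks on camera images, all inside tolerance:

| Part | Measured position (x, y) | Target | Difference |
|---|---|---|---|
| Roller head | (0.611, 0.100) | pad centre (0.610, 0.100) | about 1–2 mm |
| Knob, upright on the roller head | (0.611, 0.100) | roller head | about 1 mm |
| Cap, upright on the holder | (0.639, -0.138) | holder (0.639, -0.138) | about 1 mm |
| Long arm, flat on the tray floor | (0.629, -0.019) | midpoint (0.625, -0.018) | about 4 mm along its length |

- **Long arm:** it lies square to the holder–pad line to within about 1–2 degrees.
- **Left alone:** I did not touch the short arm or the jar. The last scene picture shows both in place, but I did not measure them again.
- **Disagreement:** my first automatic circle fit in the top picture put the roller head about 11 mm off. The wrist view and the hub pixel in the top view agreed with each other, so I used those instead.
- **Arm at hand-in:** the gripper was open, with the tool tip about 0.2 m up and clear of everything.

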